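# Lock the height stop with its jam nut

## Task

Set and lock the height stop: lift the open-ended spanner out of its red holder by the head, lay it flat on the bench, take it again by the handle and slide its jaw fully onto the brass flats under the washer. Swing it clockwise (from above) until the handle meets the steel stop pin, let go, and then turn the hexagonal locknut clockwise until it is tight, while the spanner, held by the pin, keeps the adjuster from turning with it. Leave the spanner on the flats, and leave the other things on the bench alone.

Things in the scene. Friction and masses are not known exactly. Their poses are not given: they have to be found in the camera images.
- stop_base: Height stop: green base plate with a bright steel top, fixed to the bench, 135x112 mm, 20 mm high. Origin at bench level on the vertical axis of the adjuster; the plate reaches from x -90 to +45 mm and y -62 to +50 mm. A steel stop pin, 12 mm thick, stands at x -72, y +15 mm, up to 46 mm above the bench: an 18 mm handle lying along -x from the axis just touches it with its +y side.
- adjuster (a joint): Angle of the adjuster in the base (rad), growing clockwise from above; 0 = set (spanner handle against the stop pin); it starts between -0.8 and -0.45. It turns freely against light friction (0.08 N m) and without end stop, and the locknut drags it round when it is not held.
- flats_centre (a point): Point on the adjuster's axis, half-way up its brass flats, 29 mm above the bench. The flats are 22 mm apart (their normals along this point's y), 28 mm long along x (33 mm over the ends), from 20 to 38 mm above the bench, between the plate's steel top below and a washer 62 mm across above. x points along the flats: a seated spanner has its handle to -x and its own x axis along this one; at adjuster 0 this x is that of the base.
- locknut (a joint): Angle of the locknut on the adjuster (rad), growing clockwise from above (tightening); starts between 0 and 0.2, tight at its end stop 1.25. Friction 0.3 N m, greater than the adjuster's: without the spanner held by the pin the nut only turns the adjuster with it.
- nut_centre (a point): Centre of the steel hexagonal locknut, 55 mm above the bench: 36 mm across flats, 22 mm high (44 to 66 mm above the bench), just above the washer (top at 42 mm). x is normal to one pair of flats; the other pairs are at +-60 degrees. The threaded end stands up to 98 mm above the bench.
- holder: Red spanner holder fixed to the bench, origin at bench level under the jaw centre of the spanner as it lies in it. Two walls 42 mm high (from x -166 to -41 mm, 22 mm apart) hide the handle; the head lies in the open, on a tongue 34 mm wide (x up to +23 mm) whose top is 12 mm above the bench.
- jaw_centre (a point): Steel open-ended spanner, 180 mm long, 12 mm thick, about 0.18 kg: this point is the centre of its jaw, half-way through the thickness. x points along the spanner out of the jaw mouth, z up (it lies flat). The jaw is 24 mm wide, its bottom at x -19.5 mm; head 46 mm wide over its straight parallel sides, from x -32 to +21.5 mm. The head lies 6 mm proud on each side of the holder's tongue. Centre of mass about x -45 mm.
- handle_grip (a point): Point on the same spanner's handle, 115 mm behind jaw_centre (x -115 mm), half-way through the thickness; the handle is 18 mm wide and reaches from x -32 to -160 mm. On the seated spanner this point lies outside the base plate, 26 mm above the bench.
- tape_measure: Black tape measure, 67x80x37 mm, bystander to be left alone; origin under its centre.
- marker: White marker with red cap, 14x122x13 mm, bystander to be left alone; origin under its centre.
- tin: Ringed tin, 70 mm across, 85 mm high, bystander to be left alone; origin under its centre.
- big_nut: Rusty loose nut, 24x27x12 mm, bystander to be left alone (not the locknut); origin under its centre.

How it is judged:
By the outcome, as a careful person would: the job done as asked, in the order asked, and still so for the second after the job is handed in, with the robot touching nothing.
It also fails if it takes over 67 s, if anything falls off the work surface, if the arm or the gripper's body presses on something with over 40 N, if the wrist force passes 120 N, or if a joint passes its speed limit or range.

## Robot

A 6-joint arm with a two-finger parallel gripper is mounted at the origin on a cart in front of the work surface, level with it; the furniture and walls round the work are solid. World frame = base frame: x ahead of the robot, y to its left, z up, the work surface at z = 0. Lengths are in mm, angles in rad, forces in N, time in s.
With the tool pointing down it reaches from about 250 to 725 mm from the base axis. Payload 4 kg.
Tool frame: the origin (TCP) lies on the centre line of the jaws, within the pads' length; the fingertips stand 25 mm ahead of it and the grasp point (between the pads) lies 6 mm ahead of it; z points along the fingers, y is the line along which they close (so a half turn about z gives the same grasp; the last joint's range is limited). The gripper opens to 85 mm and grips with 20 to 120 N. Pads are 22 mm wide; open, the fingers measure 114 mm over their backs; the gripper's body (76 mm by 85 mm) begins 54 mm behind the grasp point. The pads swing forward as they close: fully open they stand 13 mm farther back than shut.
Start: joints at [1.195, 0.241, 0.005, 1.335, 0, 1.571], TCP at [183.507, 465.107, 256.306] pointing down, gripper open.
Joint ranges: [-2.72, 2.72], [-1.05, 1.87], [-1.09, 1.28], [-1.99, 2.15], [-1.42, 1.44], [-3.14, 3.14]. Speed limits (rad/s): [2.79, 2.79, 3.14, 3.14, 3.14, 3.14].

## Interface

Orientations are given as a unit quaternion [w, x, y, z].
In Python, from workcell import ctrl gives the robot as it stands.
- The arm moves only by the tool jog_arm, never from a script. Its argument "rows" is a list of rows, each a list of 3 entries, a list of its own where there are three numbers: the shift along the world's x, y, z in m, then the turn, a rotation vector about the world's x, y, z in rad, then the closure in counts, from 0 (fully open) to 255 (shut). In form: [[[tx, ty, tz], [ax, ay, az], claw], ...]. A call has 1 to 20 rows; each row is the pose to reach, as a shift and turn from the pose commanded when the call began; what a row does not reach only later rows make up. A row lasts 1/10 s, in which the tool goes at most 50 mm and 8.59 degrees, less where a joint would pass 70% of its speed; a pose out of reach is approached as far as the arm can. A call with a gripper value outside its range is refused whole. The fingers move at their own pace and stop on an object; "force" is the grip in N (left out, the last holds). Time passes only in rows, so rows that repeat a pose let the fingers close. It gives the time, the measured TCP pose, the force, the opening and the grip force at its end, in the units of the state.
- ctrl.get_state(): the state, without advancing time (a new reading comes with each control period).
- ctrl.read_camera(name): name is "scene" or "top"; returns a dict with "frame" (384x512x3 uint8, red, green, blue), "fov_y" (degrees; the focal length in pixels is half the picture's height over the tangent of half this angle, whatever the lens; pixels are square), "cx", "cy" (the principal point, pixels), "cam_to_world" (4x4, takes a point from camera to world coordinates). Camera axes: x right, y up, looking along -z (the intrinsics and any distortion apply to the point x, -y, -z); pixel columns grow to the right and rows downward; lengths in mm; the calibration is good to about 2 mm. A picture is of the moment at which its call begins. There is no depth.
- ctrl.hand_in(): hands the job in; it is judged then, once.
Trained networks look in the newest picture that a camera, given by its name, has taken for a name from the list of things; names that differ only in an ending like _2 or _b are one class to them, and where a whole thing is asked for, a point or a joint stands for the part that bears it (a point fixed in the world has none). Each returns a list of dicts, best first, with "score" (0 to 1); they miss things now and then, are a little off and sometimes report something else, mostly with a low value. They report only what shows in the picture. A call takes as long as a camera call.
- ctrl.spot_in(camera, query): "box" ([centre column, centre row, width, height] in pixels, round what is visible of it).
- ctrl.regions_of(camera, query): "mask" (384x512 bool, what is visible of it) and "box" ([centre column, centre row, width, height] in pixels, round what is visible of it).
- ctrl.landmark_of(camera, query): "uv" ([column, row] in pixels: a listed point, or the origin of a listed thing).
The state is a dict: "t": time; "joints": joint angles; "qvel": joint speeds; "tau": joint torques, N m; "tcp_pos": TCP position; "ee_rot": TCP orientation; "force": force on the tool from outside, world axes, zero at the start; "torque": the same for the moment, N m; "opening": opening from 0.0 (shut) to 1.0 (fully open); "finger_force": force on a finger pad.
Only numpy, scipy, OpenCV 4.12 (cv2) and the standard library are available. Lean on these libraries where they do the work, as an engineer would, in place of code of your own. Each camera call takes 0.05 s, during which the arm holds its last target. There are 200 camera calls.

## Working session

There is one attempt and no reset: what is moved stays moved. The work goes in short steps, Python scripts to look and compute and a tool call to move; the robot and the scene stay as the last step left them, time stands still between calls to the robot, and variables do not carry over. Pictures are saved under pics/ and viewed, at most 10 in all, crops included, and the job is handed in when it is done.

Besides the shell and the picture viewer there is one more tool, called in YAML: its name, and indented under it one key for each argument. jog_arm: Moves the arm, as the interface text tells. Its arguments: {"type":"object","properties":{"rows":{"type":"array","items":{"type":"array"}},"force":{"type":"number"}},"required":["rows"]}

```bash
mkdir -p pics; ls; cat > h.py <<'E'
import numpy as np, cv2
from workcell import ctrl
def cam(n):
    return ctrl.read_camera(n)
def K(c):
    h,w=c['frame'].shape[:2]; f=h/2/np.tan(np.radians(c['fov_y'])/2); return f
def ray(c,uv):
    f=K(c); M=np.array(c['cam_to_world']); d=M[:3,:3]@np.array([(uv[0]-c['cx'])/f,-(uv[1]-c['cy'])/f,-1]); return M[:3,3],d/np.linalg.norm(d)
def onz(c,uv,z):
    o,d=ray(c,uv); return o+d*(z-o[2])/d[2]
def proj(c,p):
    M=np.array(c['cam_to_world']); q=M[:3,:3].T@(np.asarray(p,float)-M[:3,3]); f=K(c); return np.array([c['cx']+f*q[0]/-q[2], c['cy']-f*q[1]/-q[2]])
def tri(rs):
    A=np.zeros((3,3));b=np.zeros(3)
    for o,d in rs:
        P=np.eye(3)-np.outer(d,d);A+=P;b+=P@o
    p=np.linalg.solve(A,b); return p,[np.linalg.norm((np.eye(3)-np.outer(d,d))@(p-o)) for o,d in rs]
def save(c,n,box=None,s=1):
    im=c['frame'][:,:,::-1]
    if box: im=im[box[1]:box[3],box[0]:box[2]]
    cv2.imwrite('pics/'+n,cv2.resize(im,None,fx=s,fy=s,interpolation=cv2.INTER_CUBIC))
E
python3 - <<'E'
from h import *
cs={n:cam(n) for n in('scene','top')}
for n,c in cs.items():
    print(n,{k:(v if k!='frame' else v.shape) for k,v in c.items()}); save(c,n+'0.png',s=1.5)
np.set_printoptions(precision=1,suppress=True)
for q in ['stop_base','flats_centre','nut_centre','holder','jaw_centre','handle_grip','tape_measure','marker','tin','big_nut']:
    rs=[]
    for n in cs:
        r=ctrl.landmark_of(n,q)
        print(q,n,[(np.round(x['uv'],1),round(x['score'],2)) for x in r[:3]])
        if r: rs.append(ray(cs[n],r[0]['uv']))
    if len(rs)==2: print('   ',*tri(rs))
print(ctrl.get_state())
E
```

```text
pics
scene {'frame': (384, 512, 3), 'fov_y': 55.65584463496831, 'cx': 250.86506818110803, 'cy': 191.20437015558403, 'cam_to_world': array([[ 5.47808488e-01,  6.60829373e-01, -5.13040349e-01,
         8.86131061e+01],
       [-8.36597116e-01,  4.35152978e-01, -3.32786946e-01,
        -3.30326883e+02],
       [ 3.33564658e-03,  6.11511590e-01,  7.91228443e-01,
         7.68874811e+02],
       [ 0.00000000e+00,  0.00000000e+00,  0.00000000e+00,
         1.00000000e+00]])}
top {'frame': (384, 512, 3), 'fov_y': 47.89090422557246, 'cx': 247.5278127695678, 'cy': 196.86567919255887, 'cam_to_world': array([[-4.13132479e-03,  9.91723162e-01, -1.28328104e-01,
         3.96320155e+02],
       [-9.99989101e-01, -3.81804891e-03,  2.68711387e-03,
        -4.76273964e+01],
       [ 2.17491008e-03,  1.28337807e-01,  9.91728127e-01,
         1.28545787e+03],
       [ 0.00000000e+00,  0.00000000e+00,  0.00000000e+00,
         1.00000000e+00]])}
stop_base scene [(array([226.3, 174.1]), 0.78)]
stop_base top []
flats_centre scene [(array([234.6, 167.9]), 0.58)]
flats_centre top [(array([206.4, 183.5]), 0.
[... 1354 characters left out ...]
.8]), 0.63)]
tin top [(array([290.3, 141.3]), 0.96)]
    [ 736.1 -180.2  -21.8] [np.float64(4.912557843554459), np.float64(4.91255784355446)]
big_nut scene [(array([302. , 183.3]), 0.47)]
big_nut top [(array([267.7, 156.4]), 0.57)]
    [ 684.2 -111.     4.4] [np.float64(1.9396490903803618), np.float64(1.9396490903804582)]
{'t': 1.1, 'joints': array([ 1.2,  0.2,  0. ,  1.3, -0. ,  1.6]), 'qvel': array([-0.,  0., -0., -0., -0.,  0.]), 'tau': array([  0. , -37.2,  25.3,   0. ,  -0. ,   0. ]), 'tcp_pos': array([183.5, 465.1, 256.3]), 'ee_rot': array([-0. ,  0.2,  1. , -0. ]), 'force': array([ 0.2, -0.4, -0.9]), 'torque': array([-0.,  0., -0.]), 'finger_force': 0.0, 'opening': 0.9994619003086141}
```

View pictures.

View pics/scene0.png

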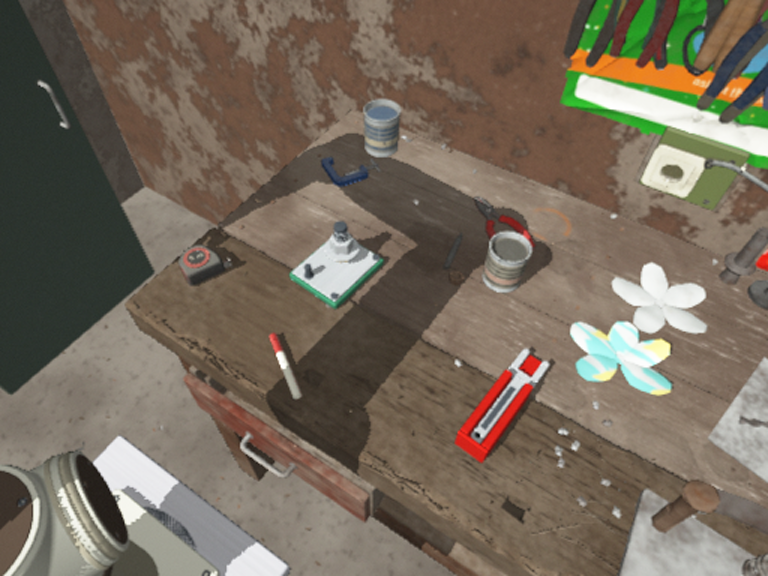

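View pics/top0.png

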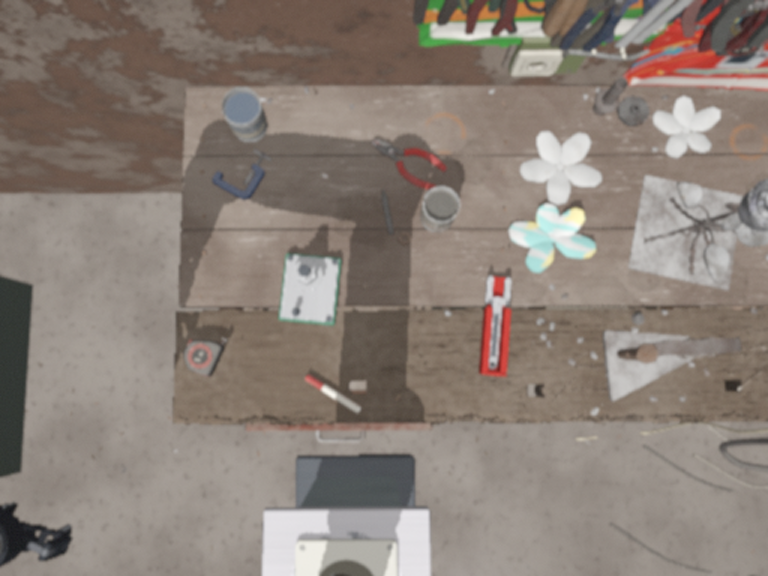

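```bash
python3 - <<'E'
from h import *
c=cam('scene'); t=cam('top')
a=cv2.resize(c['frame'][138:210,188:262,::-1],None,fx=8,fy=8,interpolation=cv2.INTER_CUBIC)
cv2.imwrite('pics/b1.png',a)
b=cv2.resize(t['frame'][160:220,180:235,::-1],None,fx=7,fy=7,interpolation=cv2.INTER_CUBIC)
d=cv2.resize(t['frame'][175:257,312:350,::-1],None,fx=6,fy=6,interpolation=cv2.INTER_CUBIC)
h=max(b.shape[0],d.shape[0]); f=np.zeros((h,b.shape[1]+d.shape[1],3),np.uint8); f[:b.shape[0],:b.shape[1]]=b; f[:d.shape[0],b.shape[1]:]=d
cv2.imwrite('pics/b2.png',f)
for n in('scene','top'):
  for q in ('stop_base','adjuster','locknut','holder','jaw_centre'):
    r=ctrl.regions_of(n,q); print(n,q,[(np.round(x['box'],1),round(x['score'],2),x['mask'].sum()) for x in r[:2]])
    if r: np.save(f'pics/{n}_{q}.npy',r[0]['mask'])
import pickle; pickle.dump((c,t),open('cams.pkl','wb'))
E
```

```text
scene stop_base [(array([223.3, 178.6,  60.7,  64.2]), 0.84, np.int64(1851)), (array([227.6, 164.4,  25.1,  28. ]), 0.6, np.int64(421))]
scene adjuster [(array([228.1, 162.9,  28.1,  27.3]), 0.97, np.int64(400))]
scene locknut [(array([226.8, 164.1,  14.9,  13.7]), 0.67, np.int64(157))]
scene holder [(array([332.8, 274.5,  57.2,  72.7]), 0.78, np.int64(1050))]
scene jaw_centre [(array([341.4, 264.6,  49.8,  62.2]), 0.86, np.int64(680))]
top stop_base [(array([206.3, 191.4,  41.6,  45.7]), 0.67, np.int64(1665)), (array([327.9, 217.1,  19.3,  68.7]), 0.54, np.int64(683))]
top adjuster [(array([202. , 183.6,  21.6,  20.9]), 0.83, np.int64(329))]
top locknut [(array([204.4, 184.3,  11.8,  10.3]), 0.61, np.int64(84)), (array([207.9, 183.6,  22.3,  23.8]), 0.16, np.int64(326))]
top holder [(array([327.4, 217.1,  19.6,  66.1]), 0.69, np.int64(762))]
top jaw_centre [(array([334.1, 213.6,  16.3,  62. ]), 0.9, np.int64(463))]
```

View pics/b1.png

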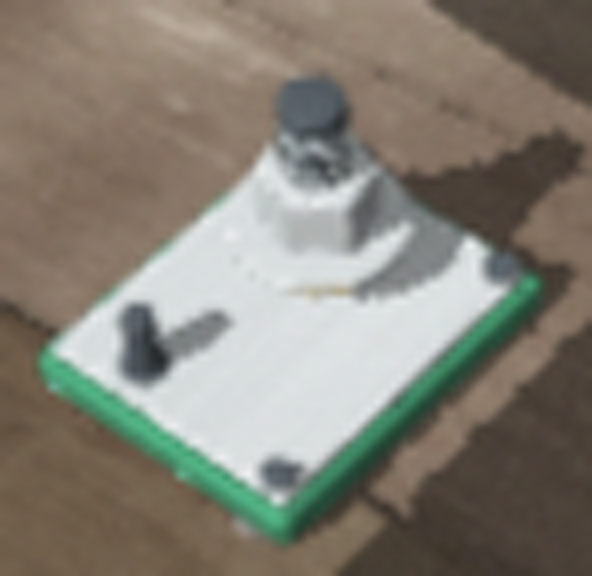

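View pics/b2.png

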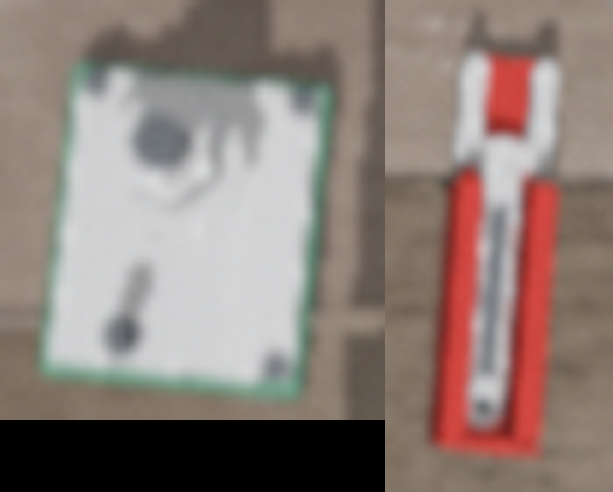

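```bash
cat > fit.py <<'E'
from h import *
import pickle
from scipy.optimize import least_squares
c,t=pickle.load(open('cams.pkl','rb'))
np.set_printoptions(precision=2,suppress=True)
S=lambda U,V:((np.array([U,V])+.5)/8-.5+[188,138])
T=lambda U,V:((np.array([U,V])+.5)/7-.5+[180,160])
H=lambda U,V:((np.array([U-385,V])+.5)/6-.5+[312,175])
def w(p,q): 
    a=p[2]; return [p[0]+q[0]*np.cos(a)-q[1]*np.sin(a),p[1]+q[0]*np.sin(a)+q[1]*np.cos(a),q[2]+(p[3] if len(p)>3 else 0)]
def fit(obs,p0):
    f=lambda p:np.concatenate([proj(k,w(p,q))-uv for k,q,uv in obs])
    r=least_squares(f,p0,loss='soft_l1'); print(r.x); print(r.fun.reshape(-1,2).round(1).tolist()); return r.x
E
cat > f1.py <<'E'
from fit import *
base=[(t,(45,50,20),T(80,62)),(t,(45,-62,20),T(330,86)),(t,(-90,-62,20),T(300,395)),(t,(-90,50,20),T(42,377)),
 (c,(-90,50,20),S(42,358)),(c,(45,-62,20),S(542,280)),(c,(-90,-62,20),S(285,518)),
 (t,(-72,15,46),T(122,334)),(c,(-72,15,46),S(136,312)),(t,(0,0,98),T(163,139)),(c,(0,0,98),S(312,98))]
print('base');fit(base,[600,60,0.]);fit(base,[600,60,0.,0]); fit(base[:4]+base[7:8]+base[9:10],[600,60,0.]); fit(base[4:7]+base[8:9]+base[10:],[600,60,0.])
sp=[(t,(21.5,23,6),H(462,57)),(t,(21.5,-23,6),H(560,58)),(t,(-30,23,6),H(456,165)),(t,(-30,-23,6),H(553,170)),(t,(-160,0,6),H(482,428))]
print('spanner');fit([(k,(q[0],q[1],24),u) for k,q,u in sp],[580,-300,-.1])
for n,k in(('scene',c),('top',t)):
    for q in('jaw_centre','handle_grip'):
        r=ctrl.landmark_of(n,q); print(n,q,[(onz(k,x['uv'],18),round(x['score'],2)) for x in r[:2]])
d=c['frame'][225:325,295:375,::-1]; cv2.imwrite('pics/b3.png',cv2.resize(d,None,fx=6,fy=6,interpolation=cv2.INTER_CUBIC))
E
python3 f1.py
```

```text
base
[598.21  74.55  -0.1 ]
[[-1.1, -0.6], [0.7, -0.6], [0.5, 0.3], [-0.6, -0.6], [-1.3, -0.3], [0.9, -0.5], [0.1, 1.2], [-0.6, -0.3], [0.4, 1.5], [-0.5, 0.4], [0.1, 1.1]]
[597.2   73.65  -0.09   3.71]
[[-1.0, -0.5], [0.9, -0.5], [0.7, 0.6], [-0.5, -0.3], [-1.4, -0.8], [1.0, -1.0], [0.1, 0.8], [-0.4, -0.1], [0.3, 1.0], [-0.3, 0.6], [0.0, 0.5]]
[597.55  73.74  -0.09]
[[-0.9, -0.3], [0.9, -0.4], [0.8, 0.5], [-0.3, -0.3], [-0.2, -0.1], [-0.2, 0.7]]
[600.14  76.13  -0.1 ]
[[-1.3, -1.1], [0.8, -1.2], [-0.1, 0.4], [0.3, 0.7], [-0.0, 0.4]]
spanner
[ 573.47 -300.32   -0.1 ]
[[0.4, -0.2], [-0.4, 1.2], [0.1, -0.9], [-0.5, -0.2], [0.3, 0.3]]
scene jaw_centre [(array([ 577.26, -298.24,   18.  ]), 0.77)]
scene handle_grip [(array([ 465.09, -277.1 ,   18.  ]), 0.8)]
top jaw_centre [(array([ 462.72, -295.99,   18.  ]), 0.7), (array([ 580.18, -300.89,   18.  ]), 0.6)]
top handle_grip [(array([ 455.68, -301.35,   18.  ]), 0.67)]
```

View pics/b3.png

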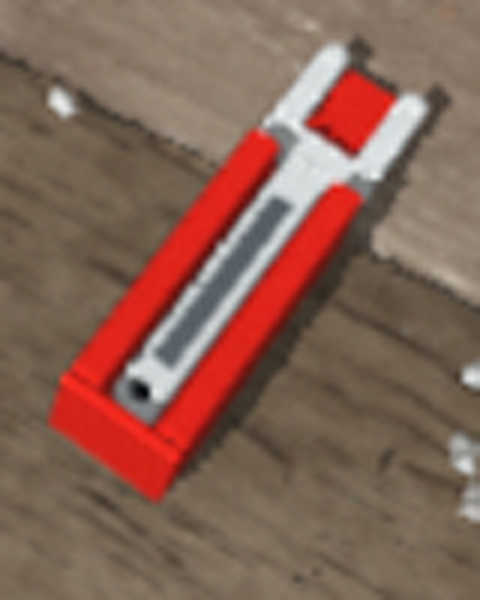

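```bash
cat > f2.py <<'E'
from fit import *
G=lambda U,V:((np.array([U,V])+.5)/6-.5+[295,225])
sp=[(t,(21.5,17.5,0),H(475,57)),(t,(21.5,-17.5,0),H(546,57)),(t,(-30,23,0),H(456,163)),(t,(-30,-23,0),H(553,170)),(t,(-160,0,0),H(482,428)),
(c,(21.5,17.5,0),G(340,47)),(c,(21.5,-17.5,0),G(418,98)),(c,(-160,0,0),G(117,400))]
fit(sp,[580,-300,-.1,24]); sp=[(k,(q[0],q[1],24),u) for k,q,u in sp]; fit(sp,[580,-300,-.1])
# nut hex in scene
B=(598,74.3,-.095)
for yaw in np.arange(.2,1.2,.1):
    P=[]
    for k in range(6):
        a=yaw+np.pi/6+k*np.pi/3; r=18/np.cos(np.pi/6)
        for z in(44,66): P.append((proj(c,[B[0]+r*np.cos(a),B[1]+r*np.sin(a),z])-[188,138]+.5)*8-.5)
    P=np.array(P); o=P[:,0].argsort(); print(round(yaw,1),[tuple(p.astype(int)) for p in P[0::2]],'top',[tuple(p.astype(int)) for p in P[1::2]])
im=cv2.resize(c['frame'][150:178,212:244,::-1],None,fx=20,fy=20,interpolation=cv2.INTER_CUBIC)
cv2.imwrite('pics/b4.png',im)
st=ctrl.get_state();print(st['ee_rot'],st['t'],st['joints'])
print(onz(t,[207,252],6),onz(t,[240,274],6))
E
python3 f2.py
```

```text
[ 573.21 -299.51   -0.12   29.14]
[[0.3, -0.3], [0.3, 1.1], [-0.0, -0.9], [-0.6, -0.2], [-0.7, 0.3], [0.0, -0.3], [0.1, -0.5], [0.1, 1.7]]
[ 574.8  -299.91   -0.12]
[[0.1, -0.5], [0.1, 0.9], [-0.2, -1.2], [-0.8, -0.6], [-0.9, -0.3], [-0.0, 0.4], [0.0, 0.2], [0.3, 2.2]]
0.2 [(np.int64(314), np.int64(175)), (np.int64(263), np.int64(203)), (np.int64(269), np.int64(249)), (np.int64(327), np.int64(267)), (np.int64(378), np.int64(238)), (np.int64(370), np.int64(192))] top [(np.int64(311), np.int64(130)), (np.int64(259), np.int64(158)), (np.int64(265), np.int64(204)), (np.int64(324), np.int64(222)), (np.int64(375), np.int64(193)), (np.int64(368), np.int64(147))]
0.3 [(np.int64(308), np.int64(176)), (np.int64(261), np.int64(207)), (np.int64(273), np.int64(253)), (np.int64(333), np.int64(266)), (np.int64(380), np.int64(233)), (np.int64(366), np.int64(188))] top [(np.int64(304), np.int64(130)), (np.int64(257), np.int64(162)), (np.int64(269), np.int64(208)), (np.int64(330), np.int64(221)), (np.int64(378), np.int64(188)), (np.int64(364), np.int64(143))]
0.4 [(np.int64(302), np.int64(177)), (np.i
[... 2519 characters left out ...]
top [(np.int64(267), np.int64(148)), (np.int64(258), np.int64(194)), (np.int64(308), np.int64(223)), (np.int64(367), np.int64(203)), (np.int64(376), np.int64(156)), (np.int64(326), np.int64(129))]
1.1 [(np.int64(268), np.int64(197)), (np.int64(264), np.int64(243)), (np.int64(318), np.int64(268)), (np.int64(373), np.int64(244)), (np.int64(375), np.int64(197)), (np.int64(323), np.int64(174))] top [(np.int64(264), np.int64(152)), (np.int64(260), np.int64(199)), (np.int64(314), np.int64(223)), (np.int64(371), np.int64(199)), (np.int64(373), np.int64(152)), (np.int64(320), np.int64(129))]
[0.   0.19 0.98 0.  ] 1.9 [ 1.2   0.24  0.01  1.34 -0.    1.57]
[399.17  68.53   6.  ] [335.12 -28.2    6.  ]
```

View pics/b4.png

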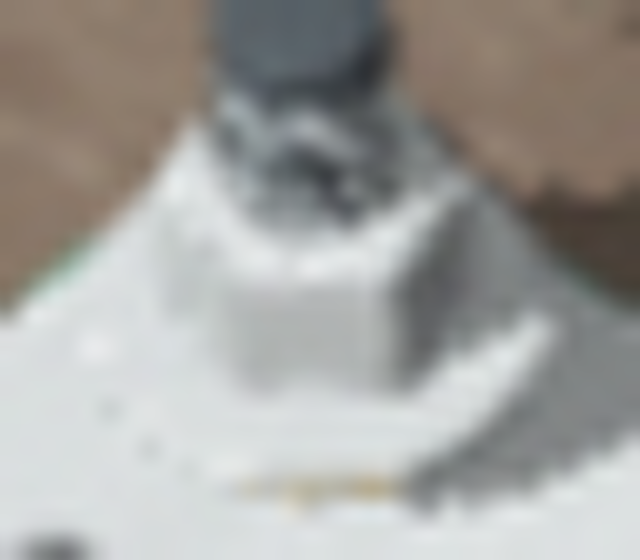

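jog_arm:
  rows:
    - [[0.38,-0.764,-0.12],[0,0,0.261],60]
    - [[0.38,-0.764,-0.12],[0,0,0.261],60]
    - [[0.38,-0.764,-0.12],[0,0,0.261],60]
    - [[0.38,-0.764,-0.12],[0,0,0.261],60]
    - [[0.38,-0.764,-0.12],[0,0,0.261],60]
    - [[0.38,-0.764,-0.12],[0,0,0.261],60]
    - [[0.38,-0.764,-0.12],[0,0,0.261],60]
    - [[0.38,-0.764,-0.12],[0,0,0.261],60]
    - [[0.38,-0.764,-0.12],[0,0,0.261],60]
    - [[0.38,-0.764,-0.12],[0,0,0.261],60]
    - [[0.38,-0.764,-0.12],[0,0,0.261],60]
    - [[0.38,-0.764,-0.12],[0,0,0.261],60]
    - [[0.38,-0.764,-0.12],[0,0,0.261],60]
    - [[0.38,-0.764,-0.12],[0,0,0.261],60]
    - [[0.38,-0.764,-0.12],[0,0,0.261],60]
    - [[0.38,-0.764,-0.12],[0,0,0.261],60]
    - [[0.38,-0.764,-0.12],[0,0,0.261],60]
    - [[0.38,-0.764,-0.12],[0,0,0.261],60]
    - [[0.38,-0.764,-0.12],[0,0,0.261],60]
    - [[0.38,-0.764,-0.12],[0,0,0.261],60]
  force: 60

```text
t: 3.9
tcp_pos: [563.0, -298.6, 135.7]
ee_rot: [-0.001, 0.058, 0.998, 0.001]
force: [0.3, 0.6, 0.5]
opening: 0.764
finger_force: 0.0
```

jog_arm:
  rows:
    - [[0,0,-0.05],[0,0,0],60]
    - [[0,0,-0.08],[0,0,0],60]
    - [[0,0,-0.095],[0,0,0],60]
    - [[0,0,-0.105],[0,0,0],60]
    - [[0,0,-0.107],[0,0,0],60]
    - [[0,0,-0.107],[0,0,0],60]

```text
t: 4.5
tcp_pos: [564.0, -298.4, 30.3]
ee_rot: [0.001, 0.057, 0.998, -0.0]
force: [-0.8, -1.5, 0.9]
opening: 0.764
finger_force: 0.0
```

```bash
python3 - <<'E'
from h import *
c=cam('scene'); save(c,'g1.png',(290,180,400,300),6)
E
```

```text
(no output)
```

View pics/g1.png

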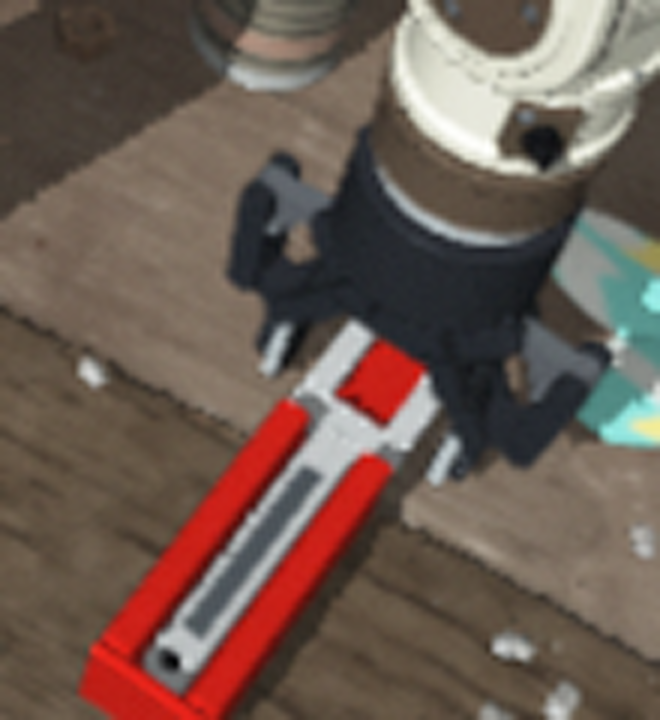

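The fingers, at (275,360) and (445,465) in this crop, straddle the head evenly, so I can close.

jog_arm:
  rows:
    - [[0,0,0],[0,0,0],200]
    - [[0,0,0],[0,0,0],200]
    - [[0,0,0],[0,0,0],200]
    - [[0,0,0],[0,0,0],200]
    - [[0,0,0],[0,0,0],200]
  force: 100

```text
t: 5.05
tcp_pos: [564.6, -299.4, 31.4]
ee_rot: [0.002, 0.057, 0.998, -0.0]
force: [-0.2, 1.7, 5.4]
opening: 0.512
finger_force: 102.5
```

jog_arm:
  rows:
    - [[0,0,0.01],[0,0,0],200]
    - [[0,0,0.03],[0,0,0],200]
    - [[0,0,0.06],[0,0,0],200]
    - [[0,0,0.08],[0,0,0],200]
    - [[0,0,0.08],[0,0,0],200]
    - [[0,0,0.08],[0,0,0],200]

```text
t: 5.65
tcp_pos: [563.5, -298.9, 109.4]
ee_rot: [0.0, 0.057, 0.998, -0.0]
force: [-0.7, 0.3, -2.3]
opening: 0.51
finger_force: 102.2
```

```bash
python3 - <<'E'
from h import *
c=cam('scene'); save(c,'g2.png',(270,160,400,290),4.5)
np.set_printoptions(precision=3,suppress=True)
s=ctrl.get_state(); print(s['tcp_pos'],s['force'],s['opening'],s['finger_force'],s['joints'])
E
```

```text
[ 562.746 -298.553  108.201] [-1.217  0.427 -1.809] 0.5149717995359154 102.20029547810555 [-0.488  0.603  0.165  1.135 -0.    -0.373]
```

View pics/g2.png

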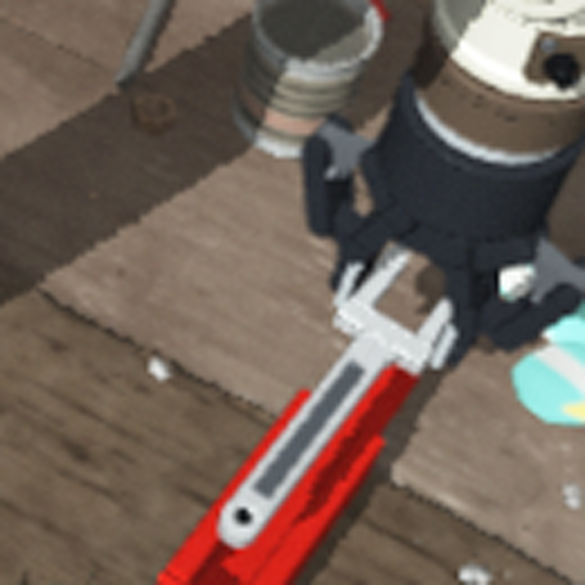

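jog_arm:
  rows:
    - [[-0.053,0.182,0],[0,0,0.755],200]
    - [[-0.053,0.182,0],[0,0,0.755],200]
    - [[-0.053,0.182,0],[0,0,0.755],200]
    - [[-0.053,0.182,0],[0,0,0.755],200]
    - [[-0.053,0.182,0],[0,0,0.755],200]
    - [[-0.053,0.182,0],[0,0,0.755],200]
    - [[-0.053,0.182,-0.03],[0,0,0.755],200]
    - [[-0.053,0.182,-0.06],[0,0,0.755],200]
    - [[-0.053,0.182,-0.075],[0,0,0.755],200]
    - [[-0.053,0.182,-0.08],[0,0,0.755],200]
    - [[-0.053,0.182,-0.083],[0,0,0.755],200]
    - [[-0.053,0.182,-0.083],[0,0,0.755],200]

```text
t: 6.9
tcp_pos: [510.8, -117.4, 26.3]
ee_rot: [0.0, -0.314, 0.949, -0.0]
force: [-0.7, 0.6, -1.4]
opening: 0.513
finger_force: 102.5
```

jog_arm:
  rows:
    - [[0,0,-0.002],[0,0,0],200]
    - [[0,0,-0.003],[0,0,0],200]
    - [[0,0,-0.004],[0,0,0],200]
    - [[0,0,-0.004],[0,0,0],200]

```text
t: 7.3
tcp_pos: [511.1, -117.1, 23.3]
ee_rot: [0.001, -0.315, 0.949, -0.0]
force: [0.3, 0.3, 3.8]
opening: 0.517
finger_force: 105.6
```

jog_arm:
  rows:
    - [[0,0,-0.001],[0,0,0],200]
    - [[0,0,-0.002],[0,0,0],200]
    - [[0,0,-0.002],[0,0,0],200]

```text
t: 7.6
tcp_pos: [511.1, -117.1, 23.2]
ee_rot: [0.001, -0.315, 0.949, -0.001]
force: [-5.4, 0.1, 18.8]
opening: 0.51
finger_force: 113.9
```

jog_arm:
  rows:
    - [[0,0,0],[0,0,0],60]
    - [[0,0,0],[0,0,0],60]
    - [[0,0,0],[0,0,0],60]
    - [[0,0,0.03],[0,0,0],60]
    - [[0,0,0.08],[0,0,0],60]
    - [[-0.08,-0.05,0.11],[0,0,0],60]
    - [[-0.23,0.15,0.13],[0,0,0],60]
    - [[-0.23,0.15,0.13],[0,0,0],60]
    - [[-0.23,0.15,0.13],[0,0,0],60]
    - [[-0.23,0.15,0.13],[0,0,0],60]
    - [[-0.23,0.15,0.13],[0,0,0],60]

```text
t: 8.7
tcp_pos: [286.6, 26.8, 148.9]
ee_rot: [0.0, -0.314, 0.949, 0.0]
force: [1.0, 1.8, 0.9]
opening: 0.761
finger_force: 0.0
```

```bash
python3 - <<'E'
from h import *
import pickle
np.set_printoptions(precision=3,suppress=True)
c=cam('scene'); t=cam('top'); pickle.dump((c,t),open('cams2.pkl','wb'))
for n,k in(('scene',c),('top',t)):
    for q in('jaw_centre','handle_grip'):
        r=ctrl.landmark_of(n,q); print(n,q,[(onz(k,x['uv'],6),round(x['score'],2)) for x in r[:2]])
u=proj(c,[460,-150,6]).astype(int);v=proj(t,[460,-150,6]).astype(int);print(u,v)
a=cv2.resize(c['frame'][u[1]-48:u[1]+48,u[0]-32:u[0]+32,::-1],None,fx=6,fy=6,interpolation=cv2.INTER_CUBIC)
b=cv2.resize(t['frame'][v[1]-48:v[1]+48,v[0]-32:v[0]+32,::-1],None,fx=6,fy=6,interpolation=cv2.INTER_CUBIC)
cv2.imwrite('pics/l1.png',np.hstack([a,b]))
s=ctrl.get_state(); print(s['tcp_pos'],s['force'],s['t'],s['joints'])
E
```

```text
scene jaw_centre [(array([ 519.238, -112.805,    6.   ]), 0.87)]
scene handle_grip []
top jaw_centre [(array([ 518.391, -113.234,    6.   ]), 0.81)]
top handle_grip [(array([ 429.421, -177.417,    6.   ]), 0.87)]
[272 251] [281 230]
[289.118  25.892 149.092] [-0.1    0.541  0.045] 9.0 [ 0.09  -0.091 -0.657  1.004 -0.    -0.55 ]
```

View pics/l1.png

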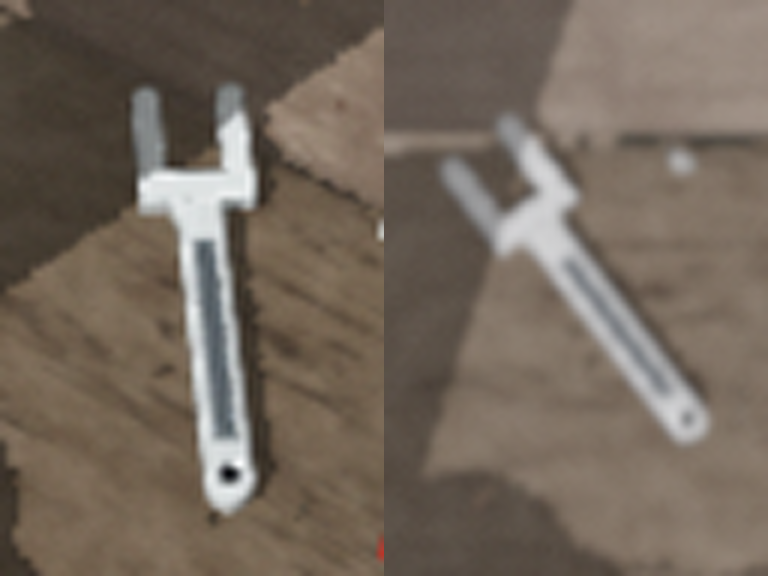

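The spanner lies flat and free: prong tips at (455,162) and (510,120), handle end at (695,440) in the top crop. Next I fit its pose.

```bash
cat > f3.py <<'E'
from fit import *
A=lambda U,V:((np.array([U,V])+.5)/6-.5+[240,203])
Bt=lambda U,V:((np.array([U-384,V])+.5)/6-.5+[249,182])
o=[(c,(21.5,17.5,12),A(147,90)),(c,(21.5,-17.5,12),A(231,86)),(c,(-160,0,12),A(231,508)),(c,(-32,23,12),A(140,208)),(c,(-32,-23,12),A(254,200)),
(t,(21.5,17.5,12),Bt(455,160)),(t,(21.5,-17.5,12),Bt(510,118)),(t,(-160,0,12),Bt(692,440)),(t,(-32,23,12),Bt(502,252)),(t,(-32,-23,12),Bt(577,197))]
p=fit(o,[520,-110,.64]); fit(o[:5],p);fit(o[5:],p)
print(w(p,(-115,0,6)))
E
python3 f3.py
```

```text
[ 520.06 -112.4     0.62]
[[0.1, 0.3], [0.1, 0.5], [-0.6, -0.2], [0.4, -0.7], [0.5, 0.0], [-1.2, -0.1], [-0.8, 0.0], [0.7, -0.1], [0.2, 0.3], [0.2, 0.3]]
[ 519.62 -111.91    0.63]
[[-0.3, 0.4], [-0.2, 0.5], [-0.1, -0.2], [0.3, -0.5], [0.4, -0.0]]
[ 520.74 -113.41    0.6 ]
[[-0.8, -0.5], [-0.3, -0.2], [0.2, 0.3], [0.2, 0.0], [0.5, 0.4]]
[np.float64(426.52606614964213), np.float64(-179.30125638934993), 6]
```

jog_arm:
  rows:
    - [[0.138,-0.205,-0.049],[0,0,0],90]
    - [[0.138,-0.205,-0.049],[0,0,0],90]
    - [[0.138,-0.205,-0.049],[0,0,0],90]
    - [[0.138,-0.205,-0.049],[0,0,0],90]
    - [[0.138,-0.205,-0.049],[0,0,0],90]
    - [[0.138,-0.205,-0.049],[0,0,0],90]
    - [[0.138,-0.205,-0.049],[0,0,0],90]
    - [[0.138,-0.205,-0.049],[0,0,0],90]

```text
t: 9.8
tcp_pos: [425.2, -179.1, 99.1]
ee_rot: [-0.001, -0.314, 0.949, 0.001]
force: [0.0, 0.1, -0.0]
opening: 0.651
finger_force: 0.0
```

jog_arm:
  rows:
    - [[0.001,0,-0.04],[0,0,0],90]
    - [[0.001,0,-0.06],[0,0,0],90]
    - [[0.001,0,-0.071],[0,0,0],90]
    - [[0.001,0,-0.071],[0,0,0],110]
    - [[0.001,0,-0.071],[0,0,0],140]
    - [[0.001,0,-0.071],[0,0,0],230]
    - [[0.001,0,-0.071],[0,0,0],230]
    - [[0.001,0,-0.071],[0,0,0],230]
    - [[0.001,0,-0.071],[0,0,0],230]
    - [[0.001,0,-0.071],[0,0,0],230]
  force: 110

```text
t: 10.8
tcp_pos: [428.2, -179.3, 30.7]
ee_rot: [0.001, -0.315, 0.949, -0.001]
force: [-1.4, 1.0, 7.1]
opening: 0.161
finger_force: 107.9
```

jog_arm:
  rows:
    - [[0,0,0.03],[0,0,0],230]
    - [[0,0,0.06],[0,0,0],230]
    - [[0.03,0.15,0.06],[0,0,0],230]
    - [[0.03,0.15,0.06],[0,0,0],230]
    - [[0.03,0.15,0.06],[0,0,0],230]
    - [[0.03,0.15,0.06],[0,0,0],230]
    - [[0.03,0.15,0.045],[0,0,0],230]
    - [[0.03,0.15,0.03],[0,0,0],230]
    - [[0.03,0.15,0.027],[0,0,0],230]
    - [[0.03,0.15,0.027],[0,0,0],230]
    - [[0.03,0.15,0.027],[0,0,0],230]

```text
t: 11.9
tcp_pos: [457.6, -29.4, 56.5]
ee_rot: [0.0, -0.314, 0.949, -0.0]
force: [-0.5, 0.8, -1.9]
opening: 0.162
finger_force: 108.4
```

```bash
python3 - <<'E'
from h import *
import pickle
np.set_printoptions(precision=3,suppress=True)
c=cam('scene'); t=cam('top'); pickle.dump((c,t),open('cams3.pkl','wb'))
s=ctrl.get_state(); print(s['tcp_pos'],s['ee_rot'],s['force'],s['t'],s['joints'])
u=proj(c,[565,50,30]).astype(int);v=proj(t,[565,50,30]).astype(int);print(u,v)
a=cv2.resize(c['frame'][u[1]-36:u[1]+36,u[0]-34:u[0]+34,::-1],None,fx=8,fy=8,interpolation=cv2.INTER_CUBIC)
b=cv2.resize(t['frame'][v[1]-36:v[1]+36,v[0]-15:v[0]+15,::-1],None,fx=8,fy=8,interpolation=cv2.INTER_CUBIC)
cv2.imwrite('pics/i1.png',np.hstack([a,b])); print(a.shape,b.shape)
E
```

```text
[457.829 -29.369  56.691] [ 0.001 -0.314  0.949 -0.   ] [ 0.406 -0.455 -2.159] 12.0 [-0.064  0.355 -0.415  0.8   -0.    -0.704]
[228 180] [213 194]
(576, 544, 3) (576, 240, 3)
```

View pics/i1.png

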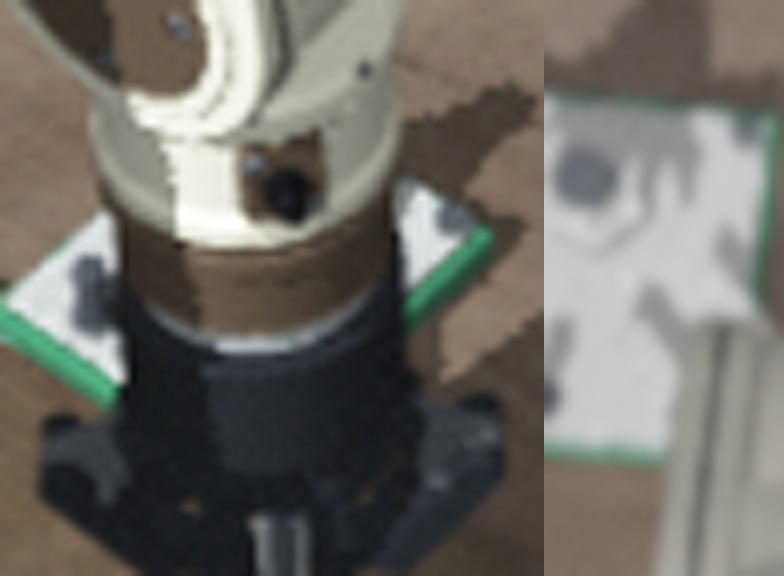

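```bash
python3 - <<'E'
from fit import *
c,t=pickle.load(open('cams3.pkl','rb'))
p=[549.2,38.7,.639]
X=lambda q:((proj(t,q)-[198,158]+.5)*8-.5+[544,0]).astype(int)
for y in(23,12,-12,-23): print(y,X(w(p,(21.5,y,36))),X(w(p,(-19.5,y,36))))
for b in((598,74.3,-.095),(597.5,75,-.095)):
    print('stud',X(w(b,(0,0,98))),'pin',X(w(b,(-72,15,46))),[X(w(b,(*k,20))) for k in((45,-62),(-90,-62))])
# stud dark blob centres in both original views
c,t=pickle.load(open('cams.pkl','rb'))
for k,(x0,y0,x1,y1),nm in((t,(196,172,210,188),'top'),(c,(218,140,236,156),'scene')):
    g=cv2.cvtColor(k['frame'],cv2.COLOR_RGB2GRAY)[y0:y1,x0:x1]; m=g<125
    n,l,st,ce=cv2.connectedComponentsWithStats(m.astype(np.uint8)); i=1+st[1:,4].argmax(); uv=ce[i]+[x0,y0]; print(nm,uv,st[i],onz(k,uv,98),onz(k,uv,97))
E
```

```text
23 [611 330] [678 419]
12 [635 312] [702 401]
-12 [688 272] [755 362]
-23 [713 255] [779 344]
stud [583 178] pin [535 395] [array([783, 110]), array([747, 470])]
stud [581 180] pin [533 397] [array([781, 111]), array([745, 472])]
top [202.91 179.55] [ 4  5  7  6 33] [599.06  73.14  98.  ] [599.23  73.24  97.  ]
scene [228.2  151.05] [  3   6  15  10 108] [600.04  70.9   98.  ] [600.81  71.5   97.  ]
```

jog_arm:
  rows:
    - [[0,0,-0.002],[0,0,0],230]
    - [[0,0,-0.004],[0,0,0],230]
    - [[0,0,-0.004],[0,0,0],230]

```text
t: 12.3
tcp_pos: [457.2, -29.0, 51.8]
ee_rot: [0.0, -0.315, 0.949, -0.0]
force: [-0.5, 0.5, -0.7]
opening: 0.167
finger_force: 108.4
```

jog_arm:
  rows:
    - [[0,0,-0.001],[0,0,0],230]
    - [[0,0,-0.002],[0,0,0],230]
    - [[0,0,-0.002],[0,0,0],230]

```text
t: 12.6
tcp_pos: [457.2, -29.1, 49.9]
ee_rot: [-0.0, -0.315, 0.949, -0.0]
force: [-0.7, -0.6, 1.6]
opening: 0.164
finger_force: 108.7
```

jog_arm:
  rows:
    - [[0,0,-0.001],[0,0,0],230]
    - [[0,0,-0.002],[0,0,0],230]
    - [[0,0,-0.002],[0,0,0],230]

```text
t: 12.9
tcp_pos: [457.1, -29.2, 48.0]
ee_rot: [-0.0, -0.315, 0.949, -0.0]
force: [-2.9, -2.1, 4.1]
opening: 0.162
finger_force: 109.0
```

jog_arm:
  rows:
    - [[0,0,0.003],[0,0,0],230]
    - [[0.0044,0.0025,0.003],[0,0,0],230]
    - [[0.0124,0.0085,0.003],[0,0,0],230]
    - [[0.0164,0.0115,0.003],[0,0,0],230]
    - [[0.0204,0.0145,0.003],[0,0,0],230]
    - [[0.0244,0.0175,0.003],[0,0,0],230]
    - [[0.0244,0.0175,0.003],[0,0,0],230]

```text
t: 13.6
tcp_pos: [482.5, -10.8, 50.9]
ee_rot: [0.001, -0.315, 0.949, 0.0]
force: [0.9, 0.8, -1.0]
opening: 0.158
finger_force: 108.5
```

jog_arm:
  rows:
    - [[0.003,0.0022,0],[0,0,0],230]
    - [[0.006,0.0045,0],[0,0,0],230]
    - [[0.009,0.0067,0],[0,0,0],230]
    - [[0.012,0.009,0],[0,0,0],230]
    - [[0.012,0.009,0],[0,0,0],230]

```text
t: 14.1
tcp_pos: [494.3, -2.1, 51.0]
ee_rot: [0.001, -0.315, 0.949, 0.0]
force: [0.5, 1.3, -1.6]
opening: 0.166
finger_force: 108.5
```

```bash
python3 -c "
from h import *
np.set_printoptions(precision=2,suppress=True)
s=ctrl.get_state();print(s['tcp_pos'],s['force'],s['torque'])"
```

```text
[494.35  -2.09  51.  ] [ 0.54  1.3  -1.63] [ 0.09 -0.06 -0.02]
```

jog_arm:
  rows:
    - [[0.002,0.0015,0],[0,0,0],230]
    - [[0.004,0.003,0],[0,0,0],230]
    - [[0.006,0.0045,0],[0,0,0],230]
    - [[0.008,0.006,0],[0,0,0],230]
    - [[0.008,0.006,0],[0,0,0],230]

```text
t: 14.6
tcp_pos: [502.1, 3.8, 51.0]
ee_rot: [0.0, -0.315, 0.949, 0.0]
force: [0.9, -1.3, -1.1]
opening: 0.164
finger_force: 108.5
```

jog_arm:
  rows:
    - [[0.0016,0.0012,0],[0,0,0],230]
    - [[0.0032,0.0024,0],[0,0,0],230]
    - [[0.0032,0.0024,0],[0,0,0],230]

```text
t: 14.9
tcp_pos: [505.1, 6.1, 50.9]
ee_rot: [0.0, -0.315, 0.949, 0.0]
force: [0.7, 0.6, -1.0]
opening: 0.163
finger_force: 108.5
```

jog_arm:
  rows:
    - [[0.0016,0.0012,0],[0,0,0],230]
    - [[0.0024,0.0018,0],[0,0,0],230]
    - [[0.0024,0.0018,0],[0,0,0],230]

```text
t: 15.2
tcp_pos: [507.4, 7.8, 50.9]
ee_rot: [0.0, -0.315, 0.949, 0.0]
force: [-0.4, -0.3, -0.8]
opening: 0.161
finger_force: 108.5
```

jog_arm:
  rows:
    - [[0.0012,0.0009,0],[0,0,0],230]
    - [[0.0016,0.0012,0],[0,0,0],230]
    - [[0.0016,0.0012,0],[0,0,0],230]

```text
t: 15.5
tcp_pos: [508.9, 9.0, 50.9]
ee_rot: [0.0, -0.315, 0.949, 0.0]
force: [-0.8, 0.1, -0.7]
opening: 0.163
finger_force: 108.5
```

jog_arm:
  rows:
    - [[0.0012,0.0009,0],[0,0,0],230]
    - [[0.0016,0.0012,0],[0,0,0],230]
    - [[0.0016,0.0012,0],[0,0,0],230]

```text
t: 15.8
tcp_pos: [509.2, 9.4, 50.7]
ee_rot: [-0.001, -0.314, 0.949, -0.0]
force: [-3.2, -2.6, 1.3]
opening: 0.161
finger_force: 108.8
```

jog_arm:
  rows:
    - [[0.0012,0.0009,0],[0,0,0],230]
    - [[0.0016,0.0012,0],[0,0,0],230]
    - [[0.0016,0.0012,0],[0,0,0],230]

```text
t: 16.1
tcp_pos: [509.4, 9.5, 50.7]
ee_rot: [-0.003, -0.314, 0.949, -0.001]
force: [-6.7, -6.3, 6.4]
opening: 0.158
finger_force: 109.3
```

jog_arm:
  rows:
    - [[-0.002,-0.0015,0],[0,0,0],230]
    - [[-0.0035,-0.0026,0],[0,0,0],230]
    - [[-0.0035,-0.0026,0],[0,0,0],230]

```text
t: 16.4
tcp_pos: [508.9, 8.9, 51.0]
ee_rot: [0.001, -0.315, 0.949, 0.0]
force: [-0.7, -1.3, -0.6]
opening: 0.16
finger_force: 108.5
```

```bash
python3 -c "
from h import *
np.set_printoptions(precision=3,suppress=True)
s=ctrl.get_state();print(s['tcp_pos'],s['force'],s['torque'],s['joints'])
A=np.array([598.2,75.7]);R=112
for p in (.639,.56,.48,.4,.32,.24,.16,.08,0,-.04,-.08,-.1,-.12,-.14,-.16):
  q=A-R*np.array([np.cos(p),np.sin(p)]); print(round(p-.639,3),((q-A+R*np.array([np.cos(.639),np.sin(.639)]))/1000).round(4))
"
```

```text
[508.919   8.94   51.026] [-0.651 -1.252 -0.615] [-0.085  0.073 -0.003] [ 0.017  0.444 -0.287  0.839  0.001 -0.623]
0.0 [-0.  0.]
-0.079 [-0.005  0.007]
-0.159 [-0.009  0.015]
-0.239 [-0.013  0.023]
-0.319 [-0.016  0.032]
-0.399 [-0.019  0.04 ]
-0.479 [-0.021  0.049]
-0.559 [-0.022  0.058]
-0.639 [-0.022  0.067]
-0.679 [-0.022  0.071]
-0.719 [-0.022  0.076]
-0.739 [-0.021  0.078]
-0.759 [-0.021  0.08 ]
-0.779 [-0.021  0.082]
-0.799 [-0.021  0.085]
```

jog_arm:
  rows:
    - [[-0.0025,0.0035,0],[0,0,-0.04],230]
    - [[-0.005,0.007,0],[0,0,-0.079],230]
    - [[-0.007,0.011,0],[0,0,-0.119],230]
    - [[-0.009,0.015,0],[0,0,-0.159],230]
    - [[-0.011,0.019,0],[0,0,-0.199],230]
    - [[-0.013,0.023,0],[0,0,-0.239],230]
    - [[-0.013,0.023,0],[0,0,-0.239],230]

```text
t: 17.1
tcp_pos: [495.7, 32.3, 51.0]
ee_rot: [0.0, -0.2, 0.98, 0.0]
force: [-1.2, -0.5, -0.5]
opening: 0.162
finger_force: 108.5
```

```bash
python3 -c "
from h import *
np.set_printoptions(precision=3,suppress=True)
s=ctrl.get_state();print(s['tcp_pos'],s['ee_rot'],s['force'],s['torque'])"
```

```text
[495.667  32.322  50.954] [ 0.   -0.2   0.98  0.  ] [-1.177 -0.5   -0.514] [-0.023  0.169  0.016]
```

jog_arm:
  rows:
    - [[-0.0015,0.0045,0],[0,0,-0.04],230]
    - [[-0.003,0.009,0],[0,0,-0.08],230]
    - [[-0.0045,0.013,0],[0,0,-0.12],230]
    - [[-0.006,0.017,0],[0,0,-0.16],230]
    - [[-0.007,0.0215,0],[0,0,-0.2],230]
    - [[-0.008,0.026,0],[0,0,-0.24],230]
    - [[-0.0085,0.0305,0],[0,0,-0.28],230]
    - [[-0.009,0.035,0],[0,0,-0.32],230]
    - [[-0.009,0.0395,0],[0,0,-0.36],230]
    - [[-0.009,0.044,0],[0,0,-0.4],230]
    - [[-0.009,0.044,0],[0,0,-0.4],230]

```text
t: 18.2
tcp_pos: [486.7, 76.1, 50.9]
ee_rot: [0.0, -0.001, 1.0, 0.0]
force: [0.6, 0.9, -0.6]
opening: 0.161
finger_force: 108.5
```

```bash
python3 -c "
from h import *
np.set_printoptions(precision=3,suppress=True)
s=ctrl.get_state();print(s['tcp_pos'],s['ee_rot'],s['force'],s['torque'])"
```

```text
[486.719  76.055  50.918] [ 0.    -0.001  1.     0.   ] [ 0.571  0.939 -0.582] [-0.135  0.135 -0.017]
```

jog_arm:
  rows:
    - [[0,0.0022,0],[0,0,-0.02],230]
    - [[0,0.0045,0],[0,0,-0.04],230]
    - [[0.0001,0.0067,0],[0,0,-0.06],230]
    - [[0.0001,0.0067,0],[0,0,-0.06],230]

```text
t: 18.6
tcp_pos: [486.9, 82.6, 51.0]
ee_rot: [0.0, 0.029, 1.0, 0.0]
force: [0.0, -0.3, -0.6]
opening: 0.16
finger_force: 108.5
```

jog_arm:
  rows:
    - [[0.0001,0.0011,0],[0,0,-0.01],230]
    - [[0.0002,0.0022,0],[0,0,-0.02],230]
    - [[0.0002,0.0022,0],[0,0,-0.02],230]

```text
t: 18.9
tcp_pos: [487.0, 84.8, 51.0]
ee_rot: [0.0, 0.039, 0.999, 0.0]
force: [0.5, 0.4, -0.8]
opening: 0.16
finger_force: 108.5
```

jog_arm:
  rows:
    - [[0.0001,0.0011,0],[0,0,-0.01],230]
    - [[0.0002,0.0022,0],[0,0,-0.02],230]
    - [[0.0002,0.0022,0],[0,0,-0.02],230]

```text
t: 19.2
tcp_pos: [487.2, 86.9, 51.0]
ee_rot: [0.0, 0.05, 0.999, -0.0]
force: [1.6, -0.1, -0.9]
opening: 0.164
finger_force: 108.5
```

jog_arm:
  rows:
    - [[0.0001,0.0011,0],[0,0,-0.01],230]
    - [[0.0002,0.0022,0],[0,0,-0.02],230]
    - [[0.0002,0.0022,0],[0,0,-0.02],230]

```text
t: 19.5
tcp_pos: [487.2, 87.9, 50.9]
ee_rot: [0.0, 0.06, 0.998, -0.002]
force: [0.8, -5.5, 0.7]
opening: 0.163
finger_force: 108.8
```

jog_arm:
  rows:
    - [[0.0001,0.0011,0],[0,0,-0.01],230]
    - [[0.0002,0.0022,0],[0,0,-0.02],230]
    - [[0.0002,0.0022,0],[0,0,-0.02],230]

```text
t: 19.8
tcp_pos: [487.3, 88.4, 50.9]
ee_rot: [0.0, 0.07, 0.998, -0.003]
force: [-0.0, -10.3, 1.3]
opening: 0.162
finger_force: 109.5
```

jog_arm:
  rows:
    - [[-0.0001,-0.001,-0.001],[0,0,0.02],230]
    - [[-0.0001,-0.001,-0.001],[0,0,0.02],230]
    - [[-0.0001,-0.001,-0.001],[0,0,0.02],100]
    - [[-0.0001,-0.001,-0.001],[0,0,0.02],100]
    - [[-0.0001,-0.001,-0.001],[0,0,0.02],100]
    - [[-0.0001,-0.001,-0.001],[0,0,0.02],100]
    - [[0,-0.001,0.03],[0,0,0.02],100]
    - [[0,-0.001,0.07],[0,0,0.02],60]
    - [[-0.05,-0.001,0.11],[0,0,0.02],60]
    - [[-0.1,-0.06,0.13],[0,0,0.02],60]
    - [[-0.15,-0.15,0.14],[0,0,0.02],60]
    - [[-0.15,-0.2,0.14],[0,0,0.02],60]
    - [[-0.15,-0.2,0.14],[0,0,0.02],60]
    - [[-0.15,-0.2,0.14],[0,0,0.02],60]

```text
t: 21.2
tcp_pos: [336.1, -110.3, 191.5]
ee_rot: [0.001, 0.06, 0.998, -0.0]
force: [0.3, 0.0, 0.5]
opening: 0.761
finger_force: 0.0
```

```bash
python3 - <<'E'
from fit import *
c=cam('scene'); t=cam('top'); pickle.dump((c,t),open('cams4.pkl','wb'))
s=ctrl.get_state(); print(s['tcp_pos'],s['ee_rot'],s['force'],s['t'])
for n,k in(('scene',c),('top',t)):
    for q in('jaw_centre','handle_grip','nut_centre','flats_centre'):
        z={'jaw_centre':26,'handle_grip':26,'nut_centre':55,'flats_centre':29}[q]
        r=ctrl.landmark_of(n,q); print(n,q,[(onz(k,x['uv'],z),round(x['score'],2)) for x in r[:2]])
    r=ctrl.regions_of(n,'jaw_centre')
    if r:
        m=r[0]['mask']; v,u=np.nonzero(m); print(r[0]['score'],m.sum()); P=np.array([onz(k,(a,b),32)[:2] for a,b in zip(u,v)])
        d=P-P.mean(0); e=np.linalg.eigh(d.T@d)[1][:,1]; e*=np.sign(e[0]); print('axis yaw',np.arctan2(e[1],e[0]),P.mean(0),(P-[598.2,75.7])@e, ) if 0 else print('axis yaw',np.arctan2(e[1],e[0]),P.mean(0),((P-[598.2,75.7])@e).min(),((P-[598.2,75.7])@e).max())
# edge-based hex yaw from scene: gradient along row profile
g=cv2.cvtColor(c['frame'],cv2.COLOR_RGB2GRAY); print(g[158:172,216:240])
g0=cv2.cvtColor(pickle.load(open('cams.pkl','rb'))[0]['frame'],cv2.COLOR_RGB2GRAY); print(g0[158:172,216:240])
E
```

```text
[ 336.18 -111.58  191.59] [ 0.    0.06  1.   -0.  ] [-0.37  0.96  0.28] 21.3
scene jaw_centre []
scene handle_grip []
scene nut_centre [(array([ 537.61, -296.35,   55.  ]), 0.53), (array([ 630.87, -125.25,   55.  ]), 0.33)]
scene flats_centre []
0.17 283
axis yaw 1.013188163814146 [360.44  13.87] -237.69067762418163 -115.83433255988648
top jaw_centre [(array([ 685.25, -113.66,   26.  ]), 0.73), (array([598.01,  72.41,  26.  ]), 0.7)]
top handle_grip [(array([484.18,  80.49,  26.  ]), 0.65)]
top nut_centre [(array([603.88,  69.73,  55.  ]), 0.53), (array([ 716.52, -173.82,   55.  ]), 0.52)]
top flats_centre [(array([596.95,  75.94,  29.  ]), 0.92)]
0.56 307
axis yaw -0.10441166791497448 [508.13  84.07] -153.75711568807844 -29.75251742299058
[[122 117 117 116 123 141 162 170 172 171 170 170 169 172 171 171 171 169
  171 173 175 172 169 151]
 [114 118 126 140 162 169 171 171 169 171 170 171 169 170 169 171 172 171
  172 175 174 170 160 139]
 [117 138 163 171 170 170 170 171 172 170 173 171 169 171 172 171 172 173
  176 176 174 167 145 129]
 [148 163 171 173 170 170 171 172 169 172 171 1
[... 1779 characters left out ...]
20 218 221 203 199 200 188 183 181 180 180 180 181 180 146 105  97
  105 122 127 128 152 136]
 [225 223 221 220 217 214 203 191 181 179 178 178 178 178 179 155 111 100
  122 129 153 165 201 169]
 [233 229 220 220 221 215 204 193 181 177 179 178 179 178 179 154 113 107
  149 165 203 220 199 152]
 [221 220 218 219 218 216 213 199 181 180 184 187 183 180 175 152 124 148
  203 220 220 212 168 131]
 [220 220 220 221 221 220 220 212 198 192 204 206 203 193 186 171 164 202
  218 219 213 177 141 130]
 [220 208 222 226 222 221 221 221 219 220 220 218 219 219 219 217 218 217
  218 214 185 133 122 132]
 [221 220 225 222 223 221 221 221 220 221 218 219 219 220 219 219 219 217
  210 182 134 123 130 131]]
```

jog_arm:
  rows:
    - [[0,0.3,0],[0,0,0],60]
    - [[0,0.3,0],[0,0,0],60]
    - [[0,0.3,0],[0,0,0],60]
    - [[0,0.3,0],[0,0,0],60]
    - [[0,0.3,0],[0,0,0],60]
    - [[0,0.3,0],[0,0,0],60]
    - [[0,0.3,0],[0,0,0],60]
    - [[0,0.3,0],[0,0,0],60]

```text
t: 22.6
tcp_pos: [336.7, 192.6, 190.6]
ee_rot: [-0.0, 0.057, 0.998, -0.0]
force: [0.3, -0.6, 0.2]
opening: 0.764
finger_force: 0.0
```

```bash
python3 - <<'E'
from fit import *
c=cam('scene'); t=cam('top'); pickle.dump((c,t),open('cams5.pkl','wb'))
s=ctrl.get_state(); print(s['tcp_pos'],s['t'])
for n,k in(('scene',c),('top',t)):
    for q in('jaw_centre','handle_grip','nut_centre','flats_centre'):
        z={'jaw_centre':26,'handle_grip':26,'nut_centre':55,'flats_centre':29}[q]
        r=ctrl.landmark_of(n,q); print(n,q,[(onz(k,x['uv'],z),round(x['score'],2)) for x in r[:2]])
    r=ctrl.regions_of(n,'jaw_centre')
    if r:
        m=r[0]['mask']; v,u=np.nonzero(m); P=np.array([onz(k,(a,b),32)[:2] for a,b in zip(u,v)])
        d=P-P.mean(0); e=np.linalg.eigh(d.T@d)[1][:,1]; e*=np.sign(e[0]); print(r[0]['score'],m.sum(),'axis yaw',np.arctan2(e[1],e[0]),P.mean(0),((P-[598.2,75.7])@e).min(),((P-[598.2,75.7])@e).max())
g=cv2.cvtColor(c['frame'],cv2.COLOR_RGB2GRAY); print(g[158:172,216:240])
for yaw in (-.25,-.2,-.15,-.1,-.05,0,.05):
    print(yaw,[round(float(proj(c,[598+20.8*np.cos(yaw+np.pi/6+k*np.pi/3),74.3+20.8*np.sin(yaw+np.pi/6+k*np.pi/3),52])[0]),1) for k in range(6)])
E
```

```text
[336.91 190.63 190.6 ] 22.7
scene jaw_centre [(array([598.8 ,  75.74,  26.  ]), 0.59)]
scene handle_grip [(array([493.27,  87.9 ,  26.  ]), 0.98)]
scene nut_centre [(array([603.24,  80.49,  55.  ]), 0.45), (array([ 547.86, -301.42,   55.  ]), 0.27)]
scene flats_centre [(array([601.95,  62.95,  29.  ]), 0.86)]
0.92 506 axis yaw -0.17612071976250182 [515.17  80.09] -160.86254916286956 14.097223561232319
top jaw_centre [(array([612.05,  71.05,  26.  ]), 0.8), (array([370.1 ,  25.87,  26.  ]), 0.19)]
top handle_grip [(array([492.08,  87.27,  26.  ]), 0.65)]
top nut_centre [(array([598.64,  76.32,  55.  ]), 0.4)]
top flats_centre [(array([597.54,  74.18,  29.  ]), 0.55)]
0.65 298 axis yaw -0.134555847666952 [513.59  82.45] -153.99979104948966 -22.021913474700824
[[ 77  76  69  70 107 131 123 138 191 154 108  89  80  83  69 100 127 122
  111  93  75  71  72  72]
 [ 76  75  78  91 119 136 136 148 140 120 136 120  83 103 101 121 165 165
  138 122 105  78  68  71]
 [ 72  80 103 124 132 131 133 165 132 129 138 136 123  96 135 166 222 215
  142 123 135 102  69  68]
 [ 80 103 127 131 128 153 170
[... 718 characters left out ...]
2 172 153 157 165 155 168 179 173
  210 224 224 223 172 123]
 [144 128 131 134 134 133 132 130 180 208 178 162 181 203 186 207 224 225
  224 223 219 187 138 122]
 [137 129 126 132 134 137 134 135 183 215 193 182 200 205 218 225 225 225
  225 217 187 140 122 133]
 [122 133 126 128 134 136 135 132 133 184 204 166 134 133 201 224 223 223
  218 184 129 127 138 138]]
-0.25 [230.1, 222.5, 219.7, 224.8, 232.6, 235.2]
-0.2 [229.8, 222.2, 219.8, 225.2, 232.9, 235.1]
-0.15 [229.4, 221.9, 219.9, 225.6, 233.2, 235.0]
-0.1 [229.0, 221.6, 220.0, 226.0, 233.5, 234.9]
-0.05 [228.6, 221.4, 220.2, 226.4, 233.7, 234.8]
0 [228.2, 221.1, 220.3, 226.7, 234.0, 234.6]
0.05 [227.9, 220.9, 220.5, 227.1, 234.2, 234.4]
```

jog_arm:
  rows:
    - [[0.261,-0.115,-0.03],[0,0,0.472],60]
    - [[0.261,-0.115,-0.03],[0,0,0.472],60]
    - [[0.261,-0.115,-0.03],[0,0,0.472],60]
    - [[0.261,-0.115,-0.03],[0,0,0.472],60]
    - [[0.261,-0.115,-0.03],[0,0,0.472],60]
    - [[0.261,-0.115,-0.03],[0,0,0.472],60]
    - [[0.261,-0.115,-0.03],[0,0,0.472],60]
    - [[0.261,-0.115,-0.03],[0,0,0.472],60]
    - [[0.261,-0.115,-0.03],[0,0,0.472],60]

```text
t: 24.1
tcp_pos: [597.3, 76.6, 160.8]
ee_rot: [-0.001, -0.176, 0.984, 0.0]
force: [0.0, -1.2, -0.3]
opening: 0.768
finger_force: 0.0
```

jog_arm:
  rows:
    - [[0.0007,-0.001,-0.04],[0,0,0],60]
    - [[0.0007,-0.001,-0.07],[0,0,0],60]
    - [[0.0007,-0.001,-0.085],[0,0,0],60]
    - [[0.0007,-0.001,-0.093],[0,0,0],60]
    - [[0.0007,-0.001,-0.093],[0,0,0],60]
    - [[0.0007,-0.001,-0.093],[0,0,0],100]
    - [[0.0007,-0.001,-0.093],[0,0,0],110]

```text
t: 24.8
tcp_pos: [600.0, 75.6, 69.7]
ee_rot: [0.002, -0.176, 0.984, -0.0]
force: [-0.0, -0.4, -0.4]
opening: 0.566
finger_force: 0.0
```

jog_arm:
  rows:
    - [[0,0,0],[0,0,0],120]
    - [[0,0,0],[0,0,0],130]
    - [[0,0,0],[0,0,0],220]
    - [[0,0,0],[0,0,0],220]
    - [[0,0,0],[0,0,0],220]
  force: 60

```text
t: 25.3
tcp_pos: [599.3, 76.4, 69.1]
ee_rot: [0.001, -0.176, 0.984, 0.001]
force: [-2.9, 3.8, 5.5]
opening: 0.407
finger_force: 59.9
```

```bash
python3 -c "
from h import *
np.set_printoptions(precision=3,suppress=True)
s=ctrl.get_state();print(s['tcp_pos'],s['ee_rot'],s['force'],s['torque'],s['joints'],s['opening'])"
```

```text
[599.269  76.392  69.075] [ 0.001 -0.176  0.984  0.001] [-2.882  3.789  5.546] [ 0.703  0.499 -0.045] [ 0.126  0.579  0.009  0.999  0.002 -0.228] 0.40747517398123523
```

jog_arm:
  rows:
    - [[0,0,0],[0,0,0],230]
    - [[0,0,0],[0,0,-0.05],230]
    - [[0,0,0],[0,0,-0.1],230]
    - [[0,0,0],[0,0,-0.15],230]
    - [[0,0,0],[0,0,-0.2],230]
    - [[0,0,0],[0,0,-0.25],230]
    - [[0,0,0],[0,0,-0.3],230]
    - [[0,0,0],[0,0,-0.3],230]
  force: 90

```text
t: 26.1
tcp_pos: [599.3, 76.2, 69.2]
ee_rot: [0.001, -0.027, 1.0, 0.001]
force: [-2.9, 2.8, 6.5]
opening: 0.399
finger_force: 89.6
```

```bash
cat > s.py <<'E'
from h import *
np.set_printoptions(precision=3,suppress=True)
s=ctrl.get_state();q=s['ee_rot'];print(s['tcp_pos'],'head',2*np.arctan2(q[2],q[1])-np.pi/2,s['force'],s['torque'],s['joints'],s['opening'])
t=cam('top')
for k in('handle_grip',):
  r=ctrl.landmark_of('top',k);print(k,[(onz(t,x['uv'],26),round(x['score'],2)) for x in r[:2]])
E
python3 s.py
```

```text
[599.287  76.232  69.223] head 1.6242293978528615 [-2.946  2.829  6.546] [0.575 0.514 0.045] [0.126 0.579 0.009 0.999 0.002 0.072] 0.3991457001570287
handle_grip []
```

jog_arm:
  rows:
    - [[0,0,0],[0,0,-0.05],230]
    - [[0,0,0],[0,0,-0.1],230]
    - [[0,0,0],[0,0,-0.15],230]
    - [[0,0,0],[0,0,-0.2],230]

```text
t: 26.6
tcp_pos: [599.3, 76.1, 69.2]
ee_rot: [0.0, 0.074, 0.997, 0.001]
force: [-0.9, 1.7, 7.3]
opening: 0.406
finger_force: 90.3
```

```bash
cat > s2.py <<'E'
from h import *
np.set_printoptions(precision=3,suppress=True)
s=ctrl.get_state();q=s['ee_rot'];print('head',2*np.arctan2(q[2],q[1])-np.pi/2,s['torque'],s['tau'],s['opening'])
t=cam('top');c=cam('scene')
for n,k in(('top',t),('scene',c)):
    r=ctrl.regions_of(n,'handle_grip')
    for x in r[:2]:
        v,u=np.nonzero(x['mask']); P=np.array([onz(k,(a,b),32)[:2] for a,b in zip(u,v)]); d=P-P.mean(0); e=np.linalg.eigh(d.T@d)[1][:,1]
        print(n,round(x['score'],2),len(u),P.mean(0),np.arctan(e[1]/e[0]),P.min(0),P.max(0))
E
python3 s2.py
```

```text
head 1.4233656648792214 [0.409 0.482 0.312] [ -1.603 -46.156  21.253  -0.806  -0.702  -0.108] 0.4062939280900977
scene 0.81 437 [513.514  81.853] -0.13612560512109043 [439.112  51.114] [587.176 101.461]
```

jog_arm:
  rows:
    - [[0,0,0],[0,0,-0.05],230]
    - [[0,0,0],[0,0,-0.1],230]
    - [[0,0,0],[0,0,-0.15],230]
    - [[0,0,0],[0,0,-0.2],230]
    - [[0,0,0],[0,0,-0.25],230]
    - [[0,0,0],[0,0,-0.3],230]
    - [[0,0,0],[0,0,-0.35],230]
    - [[0,0,0],[0,0,-0.4],230]
    - [[0,0,0],[0,0,-0.45],230]

```text
t: 27.7
tcp_pos: [599.2, 75.9, 69.2]
ee_rot: [0.0, 0.294, 0.956, 0.001]
force: [-2.1, 1.4, 6.4]
opening: 0.403
finger_force: 90.3
```

```bash
python3 s2.py
```

```text
head 0.973274975644415 [0.306 0.488 0.283] [ -1.332 -46.058  21.342  -0.895  -0.542  -0.107] 0.40345541856718026
scene 0.83 466 [513.921  81.704] -0.12481683717608243 [436.756  51.114] [587.176 101.461]
```

jog_arm:
  rows:
    - [[0,0,0],[0,0,-0.05],230]
    - [[0,0,0],[0,0,-0.1],230]
    - [[0,0,0],[0,0,-0.15],230]

```text
t: 28.2
tcp_pos: [599.2, 75.9, 69.2]
ee_rot: [0.0, 0.365, 0.931, 0.001]
force: [-2.3, 1.6, 5.9]
opening: 0.403
finger_force: 90.3
```

```bash
python3 s2.py
```

```text
head 0.8232390649047412 [0.304 0.517 0.331] [ -1.268 -46.011  21.384  -0.943  -0.496  -0.106] 0.4031521020190716
scene 0.66 501 [514.123  80.878] -0.15446991153237818 [438.116  48.22 ] [598.784 100.475]
```

jog_arm:
  rows:
    - [[0,0,0],[0,0,-0.05],230]
    - [[0,0,0],[0,0,-0.1],230]

```text
t: 28.6
tcp_pos: [599.1, 75.8, 69.2]
ee_rot: [0.0, 0.411, 0.912, 0.001]
force: [-3.7, 0.8, 6.9]
opening: 0.401
finger_force: 90.3
```

```bash
python3 s2.py | head -1
```

```text
head 0.7232183035078865 [0.283 0.468 0.332] [ -1.236 -45.976  21.416  -0.98   -0.47   -0.113] 0.40070182657148923
```

jog_arm:
  rows:
    - [[0,0,0],[0,0,-0.05],230]
    - [[0,0,0],[0,0,-0.08],230]

```text
t: 29.0
tcp_pos: [599.1, 75.8, 69.2]
ee_rot: [0.0, 0.447, 0.894, 0.001]
force: [-2.4, 1.8, 6.6]
opening: 0.406
finger_force: 90.3
```

```bash
python3 s2.py | head -1
```

```text
head 0.643692654458897 [0.253 0.511 0.306] [ -1.216 -45.953  21.438  -1.005  -0.454   0.123] 0.40620882450066687
```

jog_arm:
  rows:
    - [[0,0,0],[0,0,-0.03],230]
    - [[0,0,0],[0,0,-0.06],230]

```text
t: 29.4
tcp_pos: [599.1, 75.7, 69.2]
ee_rot: [0.0, 0.473, 0.881, 0.001]
force: [-3.3, 0.6, 6.9]
opening: 0.402
finger_force: 91.6
```

```bash
python3 s2.py | head -1
```

```text
head 0.5847033647507587 [0.198 0.514 0.723] [ -1.441 -45.906  21.456  -1.045  -0.367   0.472] 0.4017867224194237
```

jog_arm:
  rows:
    - [[0,0,0],[0,0,-0.03],230]
    - [[0,0,0],[0,0,-0.06],230]

```text
t: 29.8
tcp_pos: [599.1, 75.7, 69.2]
ee_rot: [0.0, 0.498, 0.867, 0.0]
force: [-3.9, 0.3, 7.3]
opening: 0.404
finger_force: 95.1
```

```bash
python3 s2.py | head -1
```

```text
head 0.5275482191292298 [0.016 0.572 1.683] [ -1.999 -45.861  21.501  -1.082  -0.132   1.497] 0.40394316444922773
```

jog_arm:
  rows:
    - [[0,0,0],[0,0,-0.03],230]
    - [[0,0,0],[0,0,-0.03],230]
    - [[0,0,0],[0,0,-0.03],230]

```text
t: 30.3
tcp_pos: [599.0, 75.7, 69.2]
ee_rot: [0.0, 0.51, 0.86, 0.0]
force: [-3.4, -0.2, 6.6]
opening: 0.401
finger_force: 96.0
```

```bash
python3 s2.py
```

```text
head 0.5000892431055051 [0.012 0.546 1.951] [ -2.018 -45.841  21.493  -1.089  -0.039   1.968] 0.40119181993986386
scene 0.63 390 [511.37   82.228] -0.14102235044792388 [439.112  53.327] [582.869 100.37 ]
```

jog_arm:
  rows:
    - [[0,0,0],[0,0,0.03],230]
    - [[0,0,0],[0,0,0.03],130]
    - [[0,0,0],[0,0,0.03],90]
    - [[0,0,0],[0,0,0.03],60]
    - [[0,0,0],[0,0,0.03],60]
    - [[0,0,0.03],[0,0,0.03],60]
    - [[0,0,0.07],[0,0,0.03],60]
    - [[0,0,0.11],[0,0,0.03],60]
    - [[-0.05,0.05,0.12],[0,0,0.03],60]
    - [[-0.1,0.1,0.12],[0,0,0.03],60]
    - [[-0.15,0.13,0.12],[0,0,0.03],60]
    - [[-0.2,0.15,0.12],[0,0,0.03],60]
    - [[-0.26,0.16,0.12],[0,0,0.03],60]
    - [[-0.26,0.16,0.12],[0,0,0.03],60]
    - [[-0.26,0.16,0.12],[0,0,0.03],60]

```text
t: 32.0
tcp_pos: [334.6, 235.3, 187.6]
ee_rot: [-0.001, 0.498, 0.867, -0.001]
force: [1.0, -0.8, 0.1]
opening: 0.767
finger_force: 0.0
```

```bash
sed -i 's/in r\[:2\]/in r[:1]/' s2.py; python3 s2.py; python3 - <<'E'
from fit import *
c=cam('scene'); t=cam('top'); pickle.dump((c,t),open('cams6.pkl','wb'))
for n,k in(('scene',c),('top',t)):
    for q,z in(('jaw_centre',26),('handle_grip',26)):
        r=ctrl.landmark_of(n,q); print(n,q,[(onz(k,x['uv'],z),round(x['score'],2)) for x in r[:2]])
g=cv2.cvtColor(c['frame'],cv2.COLOR_RGB2GRAY); print(g[162:170,216:240])
for yaw in (-.35,-.3,-.25,-.2,-.15,-.1,-.05,0,.1,.2,.3,.4,.5,.6):
    print(yaw,sorted([round(float(proj(c,[598+20.8*np.cos(yaw+np.pi/6+k*np.pi/3),74.3+20.8*np.sin(yaw+np.pi/6+k*np.pi/3),52])[0]),1) for k in range(2,5)]))
E
```

```text
head 0.5276721389646659 [-0.018  0.057  0.023] [ -0.029 -29.49   23.388   0.186   0.214   0.053] 0.7672985908897088
top 0.78 313 [509.429  83.434] -0.10963774464245364 [445.038  55.817] [573.299  98.493]
scene 0.71 122 [609.219  84.822] -1.2586620276093279 [591.206  65.282] [636.044 111.772]
scene jaw_centre [(array([598.96,  73.54,  26.  ]), 0.86)]
scene handle_grip [(array([495.94,  87.39,  26.  ]), 0.8), (array([623.84,  95.6 ,  26.  ]), 0.68)]
top jaw_centre [(array([610.55,  67.79,  26.  ]), 0.79), (array([438.79, 269.08,  26.  ]), 0.15)]
top handle_grip [(array([481.28,  84.55,  26.  ]), 0.62), (array([606.36,  67.76,  26.  ]), 0.28)]
[[161 210 222 215 206 208 226 233 229 227 214 204 218 222 230 216 167 116
   94 115 131 133 119  88]
 [216 226 225 216 204 202 210 226 225 224 224 220 219 213 236 218 131  95
   97 114 129 135 135 113]
 [225 224 224 221 209 201 203 201 200 201 199 196 192 191 191 162 113  95
   98 117 129 134 134 135]
 [222 223 224 223 214 208 203 198 187 182 183 183 184 184 183 157 112  96
  108 127 134 135 159 148]
 [226 225 223 224 220 218 209 197 186 180 182 182 181 182 180 156 112 103
  123 134 156 168 205 171]
 [232 229 223 223 224 217 208 197 186 182 182 181 180 181 182 155 117 113
  153 170 207 223 199 142]
 [228 227 224 224 224 222 218 205 186 180 183 186 186 184 181 157 131 153
  206 225 227 221 163 116]
 [231 226 225 225 224 225 222 216 201 195 199 207 205 202 195 184 173 206
  222 223 220 184 132 118]]
-0.35 [219.7, 224.1, 232.0]
-0.3 [219.7, 224.4, 232.3]
-0.25 [219.7, 224.8, 232.6]
-0.2 [219.8, 225.2, 232.9]
-0.15 [219.9, 225.6, 233.2]
-0.1 [220.0, 226.0, 233.5]
-0.05 [220.2, 226.4, 233.7]
0 [220.3, 226.7, 234.0]
0.1 [220.7, 227.5, 234.4]
0.2 [221.1, 228.3, 234.7]
0.3 [221.6, 229.1, 235.0]
0.4 [222.1, 229.9, 235.2]
0.5 [222.7, 230.6, 235.3]
0.6 [223.4, 231.4, 235.4]
```

```bash
python3 -c "
from workcell import ctrl
print(ctrl.hand_in())"
```

```text
the job is handed in; nothing more can be done
None
```

The spanner is on the flats with its handle against the stop pin, and the locknut turned clockwise until the torque rose to about 2 N m, which I took as tight. Job handed in at about 33 s of the 67 s allowed; the hand-in call gave no verdict, and I estimate the adjuster sits about 0.07 rad past zero from jaw play.

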